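Turn the price sticker of the teal tin up

ROBOT

A 6-joint arm with a two-finger parallel gripper is mounted at the origin on the work surface. World frame = base frame: x ahead of the robot, y to its left, z up, the work surface at z = 0. Lengths are in mm, angles in rad, forces in N, time in s.
With the tool pointing down it reaches from about 300 to 1000 mm from the base axis. Payload 5.1 kg.
Tool frame: the origin (TCP) lies midway between the tips of the shut fingers; the grasp point (between the pads) lies 19 mm behind it; x points along the fingers, z is the direction in which the jaws open and shut, and the axes are right-handed (so a half turn about x gives the same grasp; the last joint's range is limited). The gripper opens to 95 mm and grips with 3 to 60 N. Pads are 20 mm wide; open, the fingers measure 119 mm over their backs; the gripper's body (75 mm by 180 mm) begins 59 mm behind the grasp point.
Start: joints at [1.172, 0.124, 1.65, -0, 1.367, -0.083], TCP at [201.896, 617.837, 214.656] pointing down, gripper open.
Joint ranges: [-2.61, 2.61], [-1.02, 2.33], [0.03, 2.71], [-1.35, 4.49], [0.32, 2.68], [-2.91, 2.91]. Speed limits (rad/s): [2.57, 2.57, 3.14, 3.14, 3.14, 3.14].

INTERFACE

Orientations are given as a 3x3 rotation matrix whose columns are the frame's x, y, z axes.
In Python, from station import telemetry, eyes, close_job gives the robot as it stands.
- The arm moves only by the shell command python3 -m handwheel 'ROWS' [FORCE]. ROWS is JSON, a list of rows, each a list of 3 entries, a list of its own where there are three numbers: the shift along the tool's x, y, z in units of 30 mm (1.0 is 30 mm), then the turn about the tool's x in units of 8 degrees (1.0 is 8 degrees), then the gripper's target within -1 to 1 (shut at 1, half-way at 0, fully open at -1). In form: [[[dx, dy, dz], twist, grip], ...]. A call has 1 to 12 rows; each row shifts and turns the commanded pose from where the row before left it, along the tool's axes as they then stand; what a row does not reach is not made up. A row lasts 1/10 s, in which the tool goes at most 50 mm and 8.59 degrees, less where a joint would pass 70% of its speed; a pose out of reach is approached as far as the arm can. A call is refused whole if a number of a shift passes 1 or a number of a turn 1, either way. A call with a gripper value outside its range is refused whole. The fingers move at their own pace and stop on an object; FORCE is the grip in N (left out, the last holds). Time passes only in rows, so rows that do not move let the fingers close. It gives the time, the measured TCP pose, the force and the opening at its end, in the units of the state.
- telemetry.observe(): the state, without advancing time (a new reading comes with each control period).
- eyes.camera(name): name is "side" or "top" or "wrist"; returns the picture (480x640x3 uint8, blue, green, red); there is no depth.
- eyes.calibration(name): a dict with "fx", "fy", "cx", "cy" (pixels), "dist" ([k1, k2, p1, p2, k3] as OpenCV has them; the pictures are not rectified), "R" (3x3) and "t" (3): a world point X has camera coordinates R X + t; the wrist camera has in their place "tool_from_camera" (4x4, takes a point from camera to tool coordinates, whose origin is the TCP and whose axes are the tool frame's). Camera axes: x right, y down, z forward; pixel columns grow to the right and rows downward; lengths in mm; the calibration is good to about 2 mm. A picture is of the moment at which its call begins: read the wrist's pose just before it. calibration takes no time and is no camera call.
- close_job(): hands the job in, once; it reports no verdict.
The state is a dict: "t": time; "qpos": joint angles; "dq": joint speeds; "joint_torque": joint torques, N m; "tool_pos": TCP position; "orientation": TCP orientation; "contact_force": force on the tool from outside, world axes, zero at the start; "wrist_torque": the same for the moment, N m; "grip_width": finger opening in mm.
Only numpy, scipy, OpenCV 4.12 (cv2) and the standard library are available. Lean on these libraries where they do the work, as an engineer would, in place of code of your own. Each camera call takes 0.05 s, during which the arm holds its last target. There are 200 camera calls.

TASK

On this resale table the teal six-sided tin lies with its yellow price sticker turned sideways and down. Roll it over on the table, without picking it up, one flat at a time and letting it settle on each: first the flat with the white stripe comes up, then the flat with the yellow sticker, and leave it lying with the sticker on top. Leave the cream tin and the red tin where they are.

Things in the scene. Friction and masses are not known exactly. Their poses are not given: they have to be found in the camera images.
- teal_tin_center (a point): Centre of the teal tin, a closed hexagonal prism lying on a flat, 26 mm above the table: 110 mm long, flats 30 mm wide, 52 mm over flats, 60 mm over edges, so its two side edges run 30 mm either side of the centre at the centre's height; 0.2 kg. x runs along it, z out of the flat with the yellow sticker: at the start two flats from the top, looking sideways and down. A roll moves it 30 mm.
- teal_tin_stripe (a point): The tin's centre again, z out of the flat with the white stripe, which slopes up beside the top flat at the start, above the sticker's flat. Push on that side. A level push only slides or jams the tin (friction about 0.6): move fingertips held against its side edge forward and up in an arc about the far lower edge, 52 mm away; 30 degrees on it passes its balance and drops on to the next flat.
- cream_tin_center (a point): Centre of the cream tin, of the same shape and size, 26 mm above the table; it already lies with its yellow sticker on top (z up, x along the tin). To be left alone.
- red_tin_center (a point): Centre of the red tin, of the same shape and size, 26 mm above the table; it already lies with its yellow sticker on top (z up, x along the tin). To be left alone.
There are look-alikes about, which are no part of the job. Of the things that look like the part that bears teal_tin_center, take the one that is farthest to the robot's right at the start.

How it is judged (in metres and radians):
On the way, in this order (a step that is already met when the one before it is completed fails the run):
1. the teal tin lies settled with the striped flat on top (angle between teal_tin_stripe's own z axis and vertical below 0.17 rad and height (world z) of teal_tin_center below 0.031 m), for 0.2 s.
2. the teal tin lies settled with the sticker on top (angle between teal_tin_center's own z axis and vertical below 0.17 rad and height (world z) of teal_tin_center below 0.031 m), for 0.2 s.
At the end, for the whole second after the job is handed in: The teal tin lies at rest on the table (centre 21 to 31 mm above it) with the sticker's flat on top, within 10 degrees; the cream and the red tin are within 20 mm of where they were (all of step 2 and height (world z) of teal_tin_center above 0.021 m and linear speed of teal_tin below 0.02 m/s and distance of each of cream_tin_center, red_tin_center from where it was at the start of the episode below 0.02 m); the robot touches nothing.
It fails at once if the teal tin is picked up (its centre more than 45 mm above the table) (height (world z) of teal_tin_center above 0.045 m).
It fails at once if the cream tin is moved by more than 20 mm (distance of cream_tin_center from where it was at the start of the episode above 0.02 m).
It fails at once if the red tin is moved by more than 20 mm (distance of red_tin_center from where it was at the start of the episode above 0.02 m).
It also fails if it takes over 35 s, if anything falls off the work surface, if the arm or the gripper's body presses on something with over 40 N, if the wrist force passes 120 N, or if a joint passes its speed limit or range.

## Working session

There is one attempt and no reset: what is moved stays moved. The work goes in short steps, Python scripts to look and compute and a shell command to move; the robot and the scene stay as the last step left them, time stands still between calls to the robot, and variables do not carry over. Pictures are saved under pics/ and viewed, about 8 in all and at most 12, crops included, and the job is handed in when it is done.

```bash
mkdir -p pics; ls; python3 - <<'E'
from station import telemetry, eyes
import cv2,numpy as np
s=telemetry.observe();print(s)
for n in("top","side"):
    cv2.imwrite(f"pics/{n}0.png",eyes.camera(n));print(n,eyes.calibration(n))
print(eyes.calibration("wrist"))
E
```

```text
pics
{'t': 0.0, 'qpos': array([ 1.17238129e+00,  1.24523171e-01,  1.65164249e+00, -2.15921095e-05,
        1.36746079e+00, -8.25830317e-02]), 'dq': array([-0.00068163,  0.00163741,  0.00107083, -0.00104487,  0.00109257,
       -0.00018444]), 'joint_torque': array([ 2.37947039e-03, -4.17590547e+01, -3.59939790e+01,  7.75748212e-02,
        4.89997328e-02, -1.79751032e-04]), 'tool_pos': array([201.67632923, 617.2685233 , 213.39396536]), 'orientation': array([[-7.69535050e-04, -9.50539585e-01,  3.10602486e-01],
       [-1.88270396e-03,  3.10603405e-01,  9.50537732e-01],
       [-9.99997932e-01,  1.46699571e-04, -2.02860484e-03]]), 'contact_force': array([-0.15461218, -0.25630639, -0.26454365]), 'wrist_torque': array([0.00888201, 0.0612959 , 0.03017048]), 'grip_width': 95.292581016063}
top {'fx': 453.50261289701103, 'fy': 453.50261289701103, 'cx': 319.87384721333206, 'cy': 239.2214317271335, 'dist': array([-0.00794431,  0.        ,  0.        ,  0.        ,  0.        ]), 'R': array([[ 0.08695689, -0.99620461,  0.00385745],
       [-0.96518792, -0.08520704, -0.24728937],
       [ 0.24667
[... 327 characters left out ...]

       [-0.2020943 ,  0.52929412, -0.82401798],
       [ 0.2788558 , -0.77545355, -0.56649028]]), 't': array([ 493.92450533,   35.60611463, 1609.34084665])}
{'fx': 358.04367267099235, 'fy': 358.04367267099235, 'cx': 318.2000003270998, 'cy': 244.04769942281206, 'dist': array([0.02226951, 0.        , 0.        , 0.        , 0.        ]), 'tool_from_camera': array([[-6.24775795e-04, -2.80455685e-01,  9.59866771e-01,
        -1.70675881e+02],
       [-1.73866367e-05, -9.59866955e-01, -2.80455750e-01,
         7.88938713e+01],
       [ 9.99999805e-01, -1.91910819e-04,  5.94825459e-04,
        -3.97342128e-01],
       [ 0.00000000e+00,  0.00000000e+00,  0.00000000e+00,
         1.00000000e+00]])}
```

View pics/top0.png

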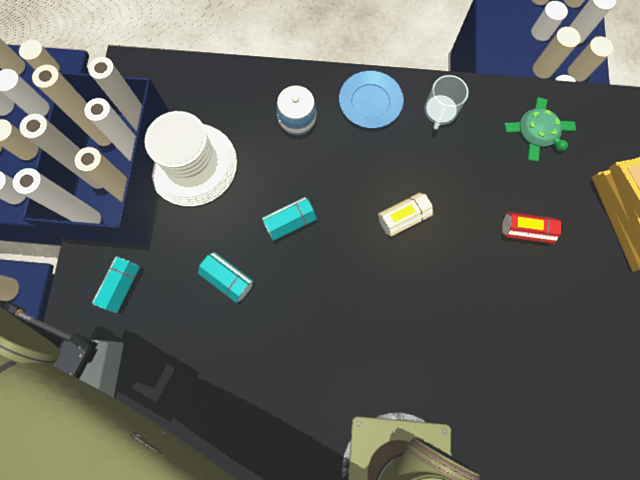

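View pics/side0.png

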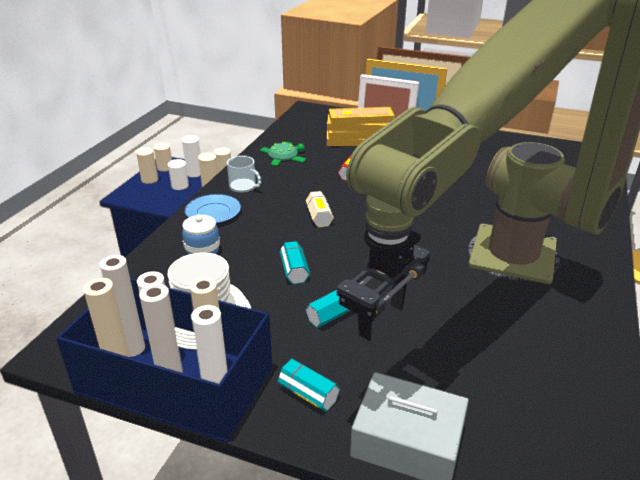

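Three teal tins appear in the top view, at (116,284), (225,277) and (290,218). Image right is −y, the robot's right, so (290,218) fits. I'll confirm it with an enlarged crop and measure it.

```bash
cat > h.py <<'E'
import cv2,numpy as np
from station import telemetry, eyes
def pt(n,uv,z):
    c=eyes.calibration(n);K=np.array([[c['fx'],0,c['cx']],[0,c['fy'],c['cy']],[0,0,1]])
    p=cv2.undistortPoints(np.array(uv,float).reshape(-1,1,2),K,np.array(c['dist'])).reshape(-1,2)
    R=np.array(c['R']);o=-R.T@c['t'];d=np.c_[p,np.ones(len(p))]@R
    return o+d*((z-o[2])/d[:,2])[:,None]
def teal(n,im):
    h=cv2.cvtColor(im,cv2.COLOR_BGR2HSV);m=cv2.inRange(h,(82,120,60),(98,255,255))
    cs=cv2.findContours(cv2.morphologyEx(m,cv2.MORPH_CLOSE,np.ones((5,5))),0,1)[0]
    return [c for c in cs if cv2.contourArea(c)>200]
E
python3 - <<'E'
from h import *
a=cv2.imread("pics/top0.png");b=cv2.imread("pics/side0.png")
for n,i in(("top",a),("side",b)):
    for c in teal(n,i):
        r=cv2.minAreaRect(c);print(n,np.round(r[0]),np.round(r[1]),r[2],pt(n,[r[0]],35).round())
        print(pt(n,cv2.boxPoints(r),40).round().tolist())
f=lambda i,x,y:cv2.resize(i[y:y+66,x:x+80],None,fx=5,fy=5,interpolation=cv2.INTER_CUBIC)
cv2.imwrite("pics/crop.png",np.hstack([f(a,250,185),f(b,255,230)]))
E
```

```text
top [116. 285.] [25. 55.] 26.56505012512207 [[329. 637.  35.]]
[[283.0, 678.0, 40.0], [395.0, 646.0, 40.0], [374.0, 592.0, 40.0], [264.0, 624.0, 40.0]]
top [224. 276.] [53. 29.] 37.405357360839844 [[369. 406.  35.]]
[[374.0, 471.0, 40.0], [427.0, 441.0, 40.0], [364.0, 339.0, 40.0], [312.0, 370.0, 40.0]]
top [290. 219.] [23. 50.] 63.43495178222656 [[511. 275.  35.]]
[[501.0, 336.0, 40.0], [563.0, 241.0, 40.0], [517.0, 214.0, 40.0], [456.0, 308.0, 40.0]]
side [310. 378.] [60. 19.] 31.184972763061523 [[332. 634.  35.]]
[[395.0, 641.0, 40.0], [394.0, 593.0, 40.0], [268.0, 635.0, 40.0], [272.0, 678.0, 40.0]]
side [327. 308.] [26. 39.] 61.927513122558594 [[373. 424.  35.]]
[[423.0, 442.0, 40.0], [372.0, 351.0, 40.0], [319.0, 418.0, 40.0], [371.0, 502.0, 40.0]]
side [294. 262.] [44. 24.] 74.05460357666016 [[510. 291.  35.]]
[[581.0, 241.0, 40.0], [535.0, 191.0, 40.0], [439.0, 348.0, 40.0], [482.0, 392.0, 40.0]]
```

View pics/crop.png

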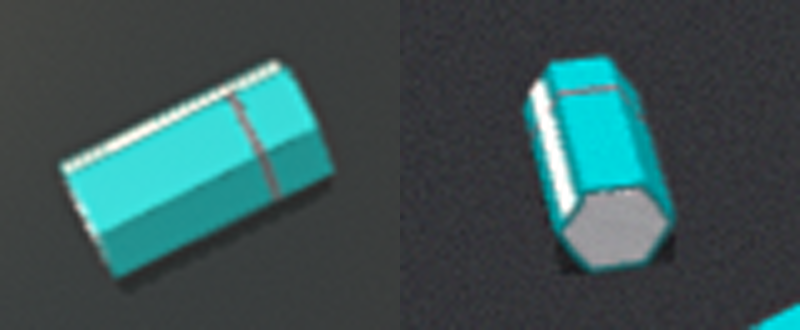

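The crop shows the chosen tin, top view about (290,218). The white stripe is on its far side (up-left in the top view) and the cap seam is near its right end. No other tin is farther right, so this is the target. I'll push it from the far (+x) side towards the robot.

```bash
python3 - <<'E'
from h import *
T=np.array([(66,172),(283,72),(317,130),(95,237)])/5+[250,185]
P=pt("top",T-.5+.1,52);print(P.round(1))
S=np.array([(617-400,229)])/5+[255,230];print("end face c",pt("side",S,26).round(1))
S=np.array([(583-400,190),(642-400,186),(612-400,58),(550-400,60)])/5+[255,230];Q=pt("side",S,52);print(Q.round(1))
for X in(P[[0,1,2,3]],Q[[1,2]],Q[[0,3]]):print(X.mean(0).round(1))
for a,b in((P[0],P[1]),(P[3],P[2]),(Q[0],Q[3]),(Q[1],Q[2])):
    d=b-a;print(np.linalg.norm(d).round(1),np.degrees(np.arctan2(d[1],d[0])).round(1))
E
```

```text
[[500.8 334.4  52. ]
 [556.  242.8  52. ]
 [530.1 225.1  52. ]
 [472.2 318.1  52. ]]
end face c [[483.4 326.6  26. ]]
[[497.4 334.7  52. ]
 [471.8 321.5  52. ]
 [527.5 225.4  52. ]
 [556.7 238.5  52. ]]
[514.8 280.1  52. ]
[499.6 273.5  52. ]
[527.  286.6  52. ]
107.0 -58.9
109.6 -58.1
113.0 -58.3
111.1 -59.9
```

```bash
python3 -m handwheel '[[[0,0,0],-1,-0.3],[[0,0,0],-1,-0.3],[[0,0,0],-1,-0.3],[[0,0,0],-1,-0.3],[[0,0,0],-1,-0.3],[[0,0,0],-1,-0.3],[[0,-1,-1],-0.18,-0.3],[[0,-1,-1],0,-0.3],[[0,-1,-1],0,-0.3],[[0,-1,-1],0,-0.3],[[0,-1,-1],0,-0.3],[[0,0,-1],0,-0.3]]'
python3 -m handwheel '[[[0,0,-1],0,-0.3],[[0,0,-1],0,-0.3],[[0,0,-1],0,-0.3],[[0,0,-1],0,-0.3],[[0,0,-1],0,-0.3],[[0,0,-1],0,-0.3],[[0,0,-1],0,-0.3],[[0,0,-1],0,-0.3],[[0,0,-1],0,-0.3],[[0,0,0],0,-0.3],[[0,0,0],0,-0.3]]'
```

```text
t: 1.3
tool_pos: [426.4, 540.5, 213.3]
orientation: [[-0.0, -0.855, -0.519], [-0.001, -0.519, 0.855], [-1.0, 0.0, -0.001]]
contact_force: [-0.3, -0.5, 0.0]
grip_width: 62.0
t: 2.4
tool_pos: [563.8, 310.1, 214.1]
orientation: [[-0.001, -0.855, -0.519], [0.0, -0.519, 0.855], [-1.0, 0.001, 0.001]]
contact_force: [-0.3, 1.0, -0.2]
grip_width: 61.5
```

```bash
python3 -m handwheel '[[[1,0,0],0,-0.3],[[1,0,0],0,-0.3],[[1,0,0],0,-0.3],[[1,0,0],0,-0.3],[[1,0,0],0,-0.3],[[1,0,0],0,-0.3],[[0.4,0,0],0,-0.3],[[0.27,0,0],0,-0.3],[[0,0,0],0,-0.3],[[0,0,0],0,-0.3],[[0,0,0],0,-0.3]]'
python3 - <<'E'
from h import *
a=eyes.camera("top");b=eyes.camera("wrist")
cv2.imwrite("pics/c1.png",np.hstack([cv2.resize(a[160:280,220:380],(480,360),interpolation=2),cv2.resize(b,(320,240))[:, :].repeat(1,0) if 0 else cv2.copyMakeBorder(cv2.resize(b,(320,240)),0,120,0,0,0)]))
E
```

```text
t: 3.5
tool_pos: [565.1, 311.2, 16.5]
orientation: [[0.003, -0.854, -0.52], [0.001, -0.52, 0.854], [-1.0, -0.003, -0.0]]
contact_force: [-0.4, -0.5, 0.2]
grip_width: 61.8
```

View pics/c1.png

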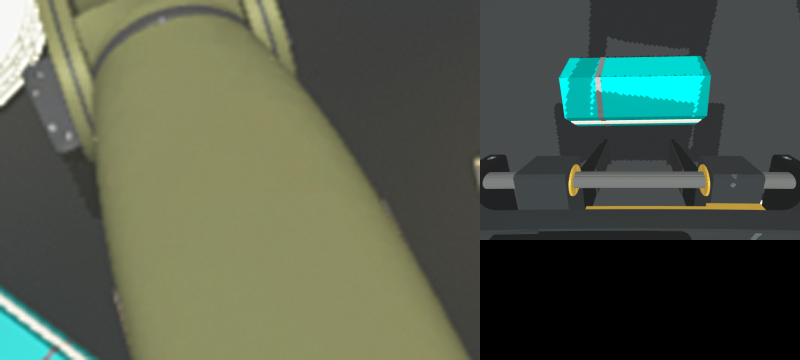

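The wrist view shows the tin square to the jaws and centred between the fingers, with its white-striped side facing them. Next I'll close in to contact.

```bash
python3 -m handwheel '[[[0.13,0.2,0],0,-0.3],[[0,0.2,0],0,-0.3],[[0,0.1,0],0,-0.3],[[0,0.06,0],0,-0.3],[[0,0,0],0,-0.3],[[0,0,0],0,-0.3]]'
for i in 1 2 ; do python3 -c "
from station import telemetry
s=telemetry.observe();print(s['contact_force'],s['tool_pos'])"; done
python3 -m handwheel '[[[0,0.07,0],0,-0.3],[[0,0,0],0,-0.3],[[0,0,0],0,-0.3]]'
```

```text
t: 4.2
tool_pos: [549.5, 301.8, 10.8]
orientation: [[0.0, -0.854, -0.52], [0.0, -0.52, 0.854], [-1.0, -0.0, 0.0]]
contact_force: [0.0, 0.7, 0.4]
grip_width: 62.0
[0.04963123 0.70988797 0.43058213] [549.51681584 301.80027497  10.76716479]
[0.04963123 0.70988797 0.43058213] [549.51681584 301.80027497  10.76716479]
t: 4.5
tool_pos: [548.0, 300.8, 10.9]
orientation: [[0.001, -0.854, -0.52], [0.0, -0.52, 0.854], [-1.0, -0.001, -0.0]]
contact_force: [1.3, 0.6, 0.3]
grip_width: 61.9
```

```bash
python3 -m handwheel '[[[0,0.07,0],0,-0.3],[[0,0,0],0,-0.3],[[0,0,0],0,-0.3]]'; python3 -m handwheel '[[[0,0.07,0],0,-0.3],[[0,0,0],0,-0.3],[[0,0,0],0,-0.3]]'
```

```text
t: 4.8
tool_pos: [545.9, 299.6, 10.7]
orientation: [[0.0, -0.854, -0.52], [0.0, -0.52, 0.854], [-1.0, -0.0, 0.0]]
contact_force: [0.6, 1.1, 0.4]
grip_width: 61.9
t: 5.1
tool_pos: [543.9, 298.4, 10.7]
orientation: [[-0.0, -0.854, -0.52], [-0.0, -0.52, 0.854], [-1.0, 0.0, 0.0]]
contact_force: [0.4, 0.6, 0.0]
grip_width: 61.7
```

```bash
python3 -m handwheel '[[[0,0.07,0],0,-0.3],[[-0.08,0.1,0],0,-0.3],[[-0.08,0.07,0],0,-0.3],[[-0.08,0.07,0],0,-0.3],[[-0.08,0.08,0],0,-0.3],[[-0.07,0.08,0],0,-0.3],[[-0.07,0.08,0],0,-0.3],[[0,0,0],0,-0.3]]'
python3 - <<'E'
from h import *
b=eyes.camera("wrist");a=eyes.camera("side")
cv2.imwrite("pics/c2.png",np.hstack([b[40:440:1,100:540],cv2.resize(a[200:320,240:348],(360,400),interpolation=2)]))
E
```

```text
t: 5.9
tool_pos: [529.6, 289.7, 24.6]
orientation: [[-0.0, -0.854, -0.52], [-0.0, -0.52, 0.854], [-1.0, 0.001, -0.0]]
contact_force: [0.5, -0.1, 0.4]
grip_width: 61.9
```

View pics/c2.png

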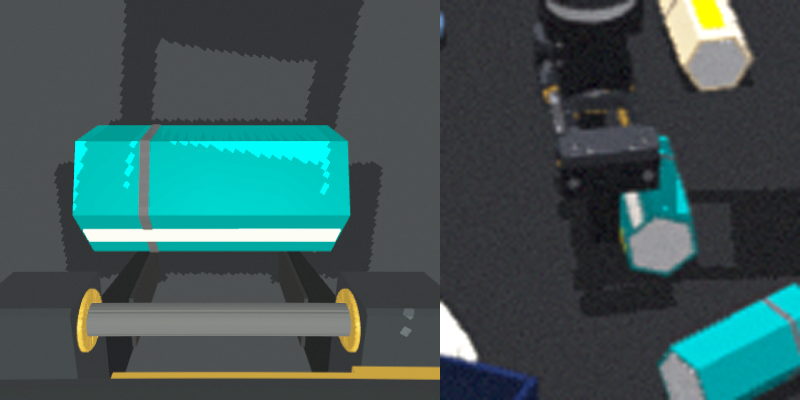

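In the wrist view the striped flat has turned up towards the camera, and in the side view yellow shows low at the fingers. So the tin is tipping, and I'll continue the arc.

```bash
python3 -m handwheel '[[[-0.07,0.08,0],0,-0.3],[[-0.07,0.08,0],0,-0.3],[[-0.06,0.08,0],0,-0.3],[[-0.05,0.08,0],0,-0.3],[[-0.05,0.09,0],0,-0.3],[[-0.04,0.09,0],0,-0.3],[[-0.03,0.1,0],0,-0.3],[[0,0,0],0,-0.3],[[0,0,0],0,-0.3]]'
python3 - <<'E'
from h import *
b=eyes.camera("wrist");a=eyes.camera("side")
cv2.imwrite("pics/c3.png",np.hstack([b[40:440:1,100:540],cv2.resize(a[200:320,240:348],(360,400),interpolation=2)]))
E
```

```text
t: 6.9
tool_pos: [514.6, 280.5, 35.6]
orientation: [[0.0, -0.854, -0.52], [0.0, -0.52, 0.854], [-1.0, -0.0, -0.0]]
contact_force: [-0.3, -0.3, -0.0]
grip_width: 61.7
```

View pics/c3.png

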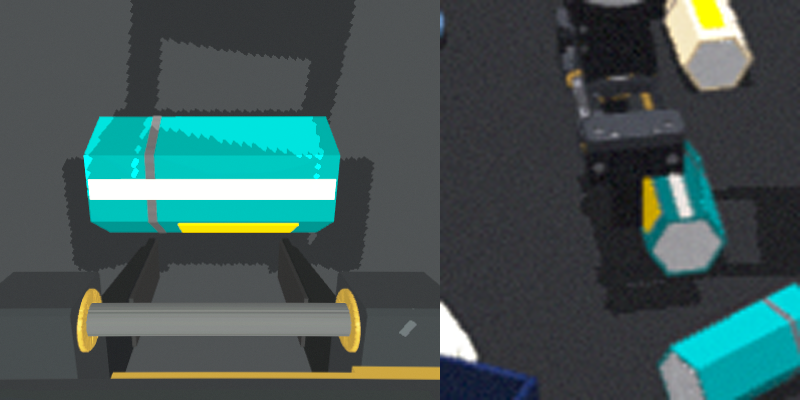

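The striped flat is now on top, with the tin lying flat and the sticker's flat facing the fingers. I'll locate the stripe from the wrist view for the second push.

```bash
cat >> h.py <<'E'
def wrist(mask,z):
    s=telemetry.observe();im=eyes.camera("wrist");c=eyes.calibration("wrist")
    r=cv2.minAreaRect(max(cv2.findContours(mask(im),0,1)[0],key=cv2.contourArea))
    K=np.array([[c['fx'],0,c['cx']],[0,c['fy'],c['cy']],[0,0,1]])
    uv=np.vstack([[r[0]],cv2.boxPoints(r)]).astype(float)
    p=cv2.undistortPoints(uv.reshape(-1,1,2),K,np.array(c['dist'])).reshape(-1,2)
    M=c['tool_from_camera'];d=np.c_[p,np.ones(len(p))]@M[:3,:3].T;o=M[:3,3]
    k=(s['tool_pos'][2]-z-o[0])/d[:,0];return im,r,(o+d*k[:,None])
E
python3 - <<'E'
from h import *
def m(im):
    k=cv2.inRange(im,(225,225,225),(255,255,255));k[:100]=0;k[330:]=0;return k
im,r,P=wrist(m,52);print(r,P.round(1))
E
```

```text
((311.4999694824219, 229.0), (246.99996948242188, 19.999996185302734), -0.0) [[-16.5  41.1  -3.4]
 [-16.5  36.5 -58.5]
 [-16.5  45.6 -57.5]
 [-16.5  45.6  50.8]
 [-16.5  36.5  51.6]]
```

```bash
python3 -m handwheel '[[[0,-0.25,0],0,-0.3],[[0,0,-0.1],0,-0.3],[[0.4,0,0],0,-0.3],[[0.43,0,0],0,-0.3],[[0,0,0],0,-0.3],[[0,0.15,0],0,-0.3],[[0,0.15,0],0,-0.3],[[0,0.07,0],0,-0.3],[[0,0.07,0],0,-0.3],[[0,0,0],0,-0.3]]'
python3 -m handwheel '[[[-0.08,0.1,0],0,-0.3],[[-0.08,0.07,0],0,-0.3],[[-0.08,0.07,0],0,-0.3],[[-0.08,0.08,0],0,-0.3],[[-0.07,0.08,0],0,-0.3],[[-0.07,0.08,0],0,-0.3],[[0,0,0],0,-0.3]]'
python3 - <<'E'
from h import *
b=eyes.camera("wrist");a=eyes.camera("side")
cv2.imwrite("pics/c4.png",np.hstack([b[40:440:1,100:540],cv2.resize(a[200:320,240:348],(360,400),interpolation=2)]))
E
```

```text
t: 8.05
tool_pos: [511.6, 275.1, 11.3]
orientation: [[0.001, -0.854, -0.52], [0.001, -0.52, 0.854], [-1.0, -0.001, -0.0]]
contact_force: [2.3, 1.3, 0.1]
grip_width: 61.7
t: 8.75
tool_pos: [498.1, 267.1, 24.2]
orientation: [[-0.001, -0.854, -0.52], [-0.001, -0.52, 0.854], [-1.0, 0.002, 0.0]]
contact_force: [0.2, -0.1, -0.5]
grip_width: 61.5
```

View pics/c4.png

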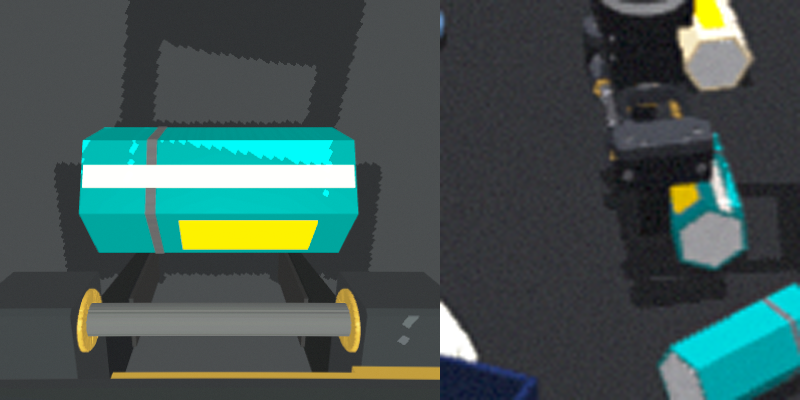

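The tin is tipping as it did the first time, with the sticker's flat turning up. I'll finish the arc.

```bash
python3 -m handwheel '[[[-0.07,0.08,0],0,-0.3],[[-0.07,0.08,0],0,-0.3],[[-0.06,0.08,0],0,-0.3],[[-0.05,0.08,0],0,-0.3],[[-0.05,0.09,0],0,-0.3],[[-0.04,0.09,0],0,-0.3],[[-0.03,0.1,0],0,-0.3],[[0,0,0],0,-0.3],[[0,0,0],0,-0.3]]'
python3 - <<'E'
from h import *
def m(im): return cv2.inRange(cv2.cvtColor(im,cv2.COLOR_BGR2HSV),(27,200,200),(33,255,255))
im,r,P=wrist(m,52);print(r,P.round(1))
b=eyes.camera("wrist");a=eyes.camera("side")
cv2.imwrite("pics/c5.png",np.hstack([b[40:440:1,100:540],cv2.resize(a[200:320,240:348],(360,400),interpolation=2)]))
E
```

```text
t: 9.75
tool_pos: [483.6, 258.1, 35.6]
orientation: [[0.0, -0.854, -0.52], [0.0, -0.52, 0.854], [-1.0, -0.0, 0.0]]
contact_force: [0.8, -0.2, -0.4]
grip_width: 61.9
((346.0, 231.5), (45.0, 128.0), 90.0) [[-16.4  40.   11.9]
 [-16.4  50.1 -16.2]
 [-16.4  50.1  39.6]
 [-16.4  29.5  41. ]
 [-16.4  29.5 -16.8]]
```

View pics/c5.png

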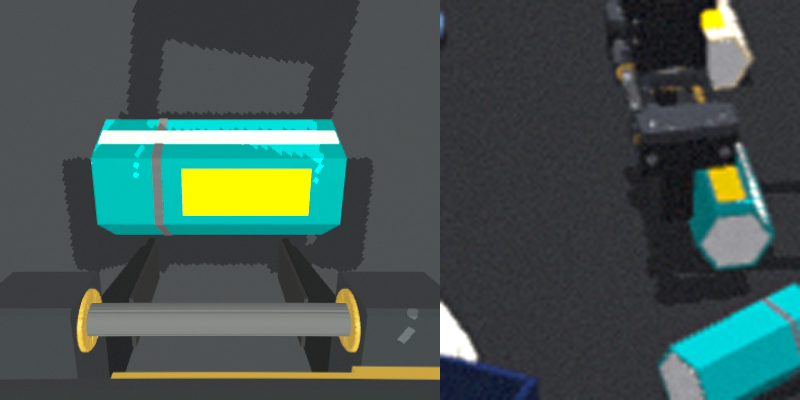

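The sticker is on top. Next I'll back off, lift clear and check.

```bash
python3 -m handwheel '[[[0,-0.3,0],0,-0.3],[[0,-0.6,0],0,-0.3],[[-0.5,0,0],0,-0.3],[[-1,0,0],0,-0.3],[[-1,0,0],0,-0.3],[[-1,0,0],0,-0.3],[[-0.5,0,0],0,-0.3],[[0,0,0],0,-0.3],[[0,0,0],0,-0.3],[[0,0,0],0,-0.3]]'
python3 - <<'E'
from h import *
b=eyes.camera("wrist");a=eyes.camera("side")
for n in("cream/red",):
    o=cv2.imread("pics/side0.png");d=cv2.absdiff(a,o).max(2);print("cream region diff",d[190:228,305:335].mean())
cv2.imwrite("pics/c6.png",np.hstack([cv2.resize(b,(400,300)),cv2.resize(a[120:320,200:400],(300,300),interpolation=2)]))
E
```

```text
t: 10.9
tool_pos: [505.5, 271.7, 153.4]
orientation: [[-0.003, -0.854, -0.52], [-0.001, -0.52, 0.854], [-1.0, 0.004, 0.0]]
contact_force: [0.5, 0.8, 0.2]
grip_width: 61.8
cream region diff 36.62017543859649
```

View pics/c6.png

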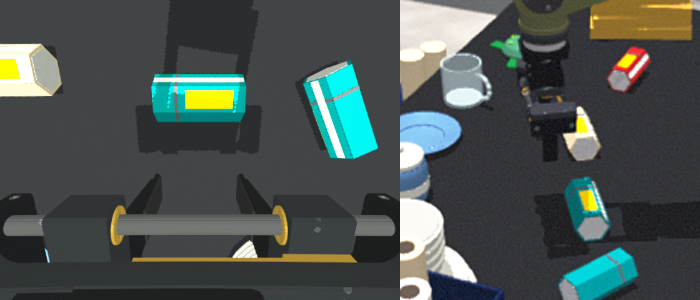

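The tin lies free with its sticker up, and the gripper is well clear. The cream tin's near end is where it was in the side view, about (323,223). The red tin was never approached. Handing in.

```bash
python3 -c "
from station import close_job
print(close_job())"
```

```text
the job is handed in; nothing more can be done
None
```

I rolled the rightmost teal tin over twice towards the robot, with both fingertips against its side edge. The striped flat came up and settled first, then the sticker's flat. I then backed off, lifted clear and handed the job in at about 11 s.

- **Teal tin:** The last wrist and side pictures show it lying flat on the table with the sticker on top, and nothing touching it. I judged its tilt and height by eye rather than measuring them.
- **Cream tin:** By eye, its near end is at about the same pixel in the side view as at the start. A picture-difference check there was no use (mean difference 37), because the gripper covers part of that region in the last picture.
- **Red tin:** It is sticker up in the last side view, and the arm never went near it. I did not measure its position.

The contact forces I read stayed under 3 N.

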